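# Pin the focus barrel and tighten its lock ring

### The job

The upward-looking meeting camera on the desk is in focus and now has to be locked without losing that setting: take the holding pin out of its stand and push it gently fully home through the hole in the barrel's side arm into the block below, so that the barrel cannot turn. Then grip the knurled lock ring under the arm and turn it clockwise, seen from above, until it is snugly hand-tight against the housing, about 0.5 N m, and let go. Leave the pin in, do not force it or let the barrel turn beyond the pin's slight play, and leave the other things on the desk alone.

Things in the scene. Friction and masses are not known exactly. Their poses are not given: they have to be found in the camera images.
- camera: Round black camera housing, 132 mm across and 44 mm high, fixed to the desk. Origin at the centre of its underside, z up; all turning parts share its vertical axis. Its -y axis points to the pin block and the barrel's arm.
- ring_centre (a point): Centre of the knurled bright steel lock ring: 52 mm across over the knurls and 20 mm high (46 to 66 mm above the desk), so its middle is at 56 mm and it stands 2 mm clear above the flat housing top at 44 mm. Grip it across its diameter from above, one finger on each side, clear of the arm: fingertips 48 to 52 mm above the desk. Highest thing between the fingers: the barrel's 41 mm wide lens mount, top at 90 mm; the pin once home reaches up to 101 mm, 50 mm from the axis.
- ring (a joint): Angle of the lock ring on the barrel, growing clockwise seen from above (tightening). Starts between -1.15 and -0.75; at 0 it meets the housing and reads no further. From there a stiff spring washer gives some 14 N m per rad, so only the torque tells: tight is 0.25 N m or more, aim for 0.5, over 0.8 N m overloads the pin, which carries it all. Turning it drags on the barrel with 0.06 N m.
- barrel (a joint): Angle of the focus barrel in the housing, 0 with its arm right over the pin block, growing clockwise seen from above. Starts within 0.02 of 0. It turns very easily (0.02 N m) when not pinned; it must never be turned by more than 0.2. Pinned, it first follows the ring until the pin's play (0.05 to 0.1) is used up; only then can the ring get tight.
- lug_hole (a point): The barrel's aluminium side arm is a bar 16 mm wide that passes 2 mm over the ring and ends in a 24 x 24 mm plate 50 mm from the camera's axis, 68 to 76 mm above the desk. This is the centre of the upper mouth (76 mm above the desk) of the through hole in the arm's end plate: a slot 11 mm wide across the arm and 14 mm long along it (radially), edges chamfered by 1.5 mm. Its y axis runs along the arm.
- block_hole (a point): Centre of the mouth (66 mm above the desk) of the hole in the 24 x 24 mm dark steel pin block on the housing, straight below the arm's hole: the same slot, 11 mm wide and 14 mm long radially, 18 mm deep.
- pin: The steel holding pin, 60 g, 51 mm long, upright, origin at its foot. Loose. It starts upright in its stand.
- pin_grip (a point): Centre of the pin's knurled head, the place to grip: a cylinder 14 mm across and 22 mm high (11 mm up and 11 mm down from here). Below the head a flange 20 mm across and 3 mm thick, then the shank, 9 mm across and 26 mm long, tapering over its last 3.5 mm. Home, the flange lies on the arm and this point is 90 mm above the desk.
- pin_foot (a point): Foot (lower end) of the pin's shank, 40 mm below pin_grip. Home, it is 50 mm above the desk, 16 mm below the block's mouth.
- stand: Square grey pin stand, 46 x 46 mm and 32 mm high on a 58 mm rubber foot, fixed to the desk; origin at the centre of its underside. The pin stands loosely in its central 11 mm hole, flange on top, so it must be lifted by 30 mm to be free.
- stapler: Red stapler, bystander, loose.
- tape_dispenser: Black tape dispenser, bystander, loose.
- mug: Green mug, bystander, loose, 96 mm high.
There are look-alikes about, which are no part of the job. Leave any brown or yellow look-alike of the camera alone.

How it is judged:
By the outcome, as a careful person would: the job done as asked, in the order asked, and still so for the second after the job is handed in, with the robot touching nothing.
It also fails if it takes over 61 s, if anything falls off the work surface, if the arm or the gripper's body presses on something with over 40 N, if the wrist force passes 120 N, or if a joint passes its speed limit or range.

### The arm

A 7-joint arm with a two-finger parallel gripper is mounted at the origin on a cart in front of the work surface, level with it; the furniture and walls round the work are solid. World frame = base frame: x ahead of the robot, y to its left, z up, the work surface at z = 0. Lengths are in mm, angles in rad, forces in N, time in s.
With the tool pointing down it reaches from about 425 to 1025 mm from the base axis. Payload 9.4 kg.
Tool frame: the origin (TCP) lies at the very end of the fingers, on their centre line; the grasp point (between the pads) lies 19 mm behind it; z points along the fingers, y is the direction in which the jaws open and shut (so a half turn about z gives the same grasp; the last joint's range is limited). The gripper opens to 85 mm and grips with 20 to 120 N. Pads are 22 mm wide; open, the fingers measure 114 mm over their backs; the gripper's body (76 mm by 85 mm) begins 54 mm behind the grasp point. The pads swing forward as they close: fully open they stand 13 mm farther back than shut.
Start: joints at [-1.347, 0.599, -0.003, 1.599, 0.002, 0.943, -0.08], TCP at [214.81, 692.445, 231.275] pointing down, gripper open.
Joint ranges: [-2.57, 2.57], [-0.35, 1.97], [-1.29, 1.29], [0.11, 2.56], [-1.05, 4.19], [0.11, 1.86], [-2.63, 2.63]. Speed limits (rad/s): [2.22, 2.22, 3.01, 3.01, 3.14, 3.14, 3.14].

### API

Orientations are given as a 3x3 rotation matrix whose columns are the frame's x, y, z axes.
In Python, from station import arm, optics, spotter gives the robot as it stands.
- The arm moves only by the tool apply_moves, never from a script. Its argument "deltas" is a list of rows, each a list of 5 numbers: the finger opening in m, from 0 to 0.0854, then the shift along the tool's x, y, z in m, then the turn about the tool's z in rad. In form: [[gripper, tx, ty, tz, yaw], ...]. A call has exactly 10 rows; each row shifts and turns the pose as measured when the row begins, along the tool's axes as they then stand; what a row does not reach is not made up. A row lasts 1/8 s, in which the tool goes at most 62.5 mm and 10.7 degrees, less where a joint would pass 70% of its speed; a pose out of reach is approached as far as the arm can. A call with a gripper value outside its range is refused whole. The fingers move at their own pace and stop on an object; "grip_force" is the grip in N (left out, the last holds). Time passes only in rows, so rows that do not move let the fingers close, or fill a call up. It gives the time, the measured TCP pose, the force and the opening at its end, in the units of the state.
- arm.read_state(): the state, without advancing time (a new reading comes with each control period).
- optics.read_camera(name): name is "scene" or "side" or "wrist"; returns a dict with "image" (400x640x3 uint8, red, green, blue), "camera_matrix" (3x3 intrinsics, pixels), "cam_to_world" (4x4, takes a point from camera to world coordinates). Camera axes: x right, y down, z forward; pixel columns grow to the right and rows downward; lengths in mm; the calibration is good to about 2 mm. A picture is of the moment at which its call begins. There is no depth.
- arm.close_job(): hands the job in, once; it reports no verdict.
Trained networks look in the newest picture that a camera, given by its name, has taken for a name from the list of things; names that differ only in an ending like _2 or _b are one class to them, and where a whole thing is asked for, a point or a joint stands for the part that bears it (a point fixed in the world has none). Each returns a list of dicts, best first, with "conf" (0 to 1); they miss things now and then, are a little off and sometimes report something else, mostly with a low value. They report only what shows in the picture. A call takes as long as a camera call. They do not tell look-alikes from the thing itself.
- spotter.silhouettes(camera, query): "region" (400x640 bool, what is visible of it) and "box" ([left, top, right, bottom] in pixels, round what is visible of it).
The state is a dict: "time": time; "q": joint angles; "dq": joint speeds; "joint_torque": joint torques, N m; "tcp_pos": TCP position; "ee_rot": TCP orientation; "wrist_force": force on the tool from outside, world axes, zero at the start; "ft_torque": the same for the moment, N m; "gripper_width": finger opening in mm.
Only numpy, scipy, OpenCV 4.12 (cv2) and the standard library are available. Lean on these libraries where they do the work, as an engineer would, in place of code of your own. Each camera call takes 0.05 s, during which the arm holds its last target.

## Working session

There is one attempt and no reset: what is moved stays moved. The work goes in short steps, Python scripts to look and compute and a tool call to move; the robot and the scene stay as the last step left them, time stands still between calls to the robot, and variables do not carry over. Pictures are saved under pics/ and viewed, and the job is handed in when it is done.

Besides the shell and the picture viewer there is one more tool, called by a JSON object that holds its "name" and its "arguments". apply_moves: Moves the arm, as the interface text tells. Its arguments: {"type":"object","properties":{"deltas":{"type":"array","items":{"type":"array","items":{"type":"number"}}},"grip_force":{"type":"number"}},"required":["deltas"]}

```bash
mkdir -p pics; ls
cat > h.py <<'E'
import numpy as np, cv2
from station import arm, optics, spotter
def snap(cam,name):
    r=optics.read_camera(cam); cv2.imwrite(f'pics/{name}.png',cv2.cvtColor(r['image'],cv2.COLOR_RGB2BGR)); return r
def px2w(r,u,v,z):
    K=r['camera_matrix'];T=r['cam_to_world']
    d=T[:3,:3]@np.linalg.solve(K,[u,v,1.]);o=T[:3,3]
    return o+d*(z-o[2])/d[2]
def w2px(r,p):
    K=r['camera_matrix'];T=r['cam_to_world']
    c=T[:3,:3].T@(np.array(p,float)-T[:3,3]);q=K@c;return q[:2]/q[2]
E
python3 - <<'E'
from h import *
np.set_printoptions(precision=3,suppress=True)
s=arm.read_state(); print(s['time'],s['tcp_pos'],s['ee_rot'],s['gripper_width'],s['wrist_force'])
for c in ['scene','side','wrist']:
    r=snap(c,c+'0'); print(c,r['cam_to_world'],r['camera_matrix'])
    for q in ['camera','pin','stand','ring','barrel'] :
        for d in spotter.silhouettes(c,q)[:3]: print(c,q,round(d['conf'],2),d['box'])
E
```

```text
pics
0.0 [214.694 691.987 230.379] [[-0.955  0.296 -0.   ]
 [ 0.296  0.955 -0.002]
 [-0.    -0.002 -1.   ]] 85.16909201816418 [-0.31   0.515 -0.157]
scene [[  -0.696    0.484   -0.53  1127.667]
 [   0.718    0.472   -0.511  716.77 ]
 [   0.003   -0.736   -0.676  931.134]
 [   0.       0.       0.       1.   ]] [[425.728   0.    312.159]
 [  0.    425.728 201.097]
 [  0.      0.      1.   ]]
scene camera 0.96 [299.3, 206.4, 345.6, 250.6]
scene camera 0.87 [405.7, 204.3, 453.9, 247.9]
scene camera 0.73 [328.8, 177.6, 374.7, 219.7]
scene stand 0.6 [366.5, 250.1, 388.7, 276.6]
scene stand 0.56 [310.1, 219.8, 330.0, 230.0]
scene barrel 0.82 [305.0, 208.7, 330.0, 232.5]
scene barrel 0.73 [338.5, 177.5, 359.8, 199.8]
scene barrel 0.67 [411.4, 205.2, 439.5, 226.0]
side [[  -0.943    0.252   -0.218  692.505]
 [   0.333    0.715   -0.615  816.649]
 [   0.001   -0.653   -0.758 1022.979]
 [   0.       0.       0.       1.   ]] [[429.278   0.    325.457]
 [  0.    429.278 206.011]
 [  0.      0.      1.   ]]
side camera 0.85 [396.7, 253.2, 449.4, 312.0]
side camera 0.72 [338.8, 193.9, 384.7, 244.
[... 204 characters left out ...]
, 274.9, 436.2, 290.3]
side ring 0.41 [355.4, 211.9, 371.4, 221.9]
side barrel 0.91 [301.2, 217.1, 323.6, 247.8]
side barrel 0.67 [353.5, 199.7, 371.3, 226.0]
side barrel 0.63 [412.6, 257.8, 437.2, 291.3]
wrist [[  0.296   0.904   0.308 135.042]
 [  0.955  -0.28   -0.096 717.451]
 [ -0.001   0.322  -0.947 373.2  ]
 [  0.      0.      0.      1.   ]] [[310.924   0.    314.537]
 [  0.    310.924 202.367]
 [  0.      0.      1.   ]]
wrist camera 0.93 [0.0, 226.7, 138.5, 331.6]
wrist camera 0.51 [2.7, 337.3, 13.6, 381.8]
wrist camera 0.39 [17.4, 394.0, 29.4, 399.4]
wrist stand 0.78 [131.2, 387.1, 153.7, 400.0]
wrist ring 0.76 [30.9, 271.2, 86.4, 316.9]
wrist barrel 0.59 [0.0, 276.0, 84.4, 328.1]
```

View pics/scene0.png

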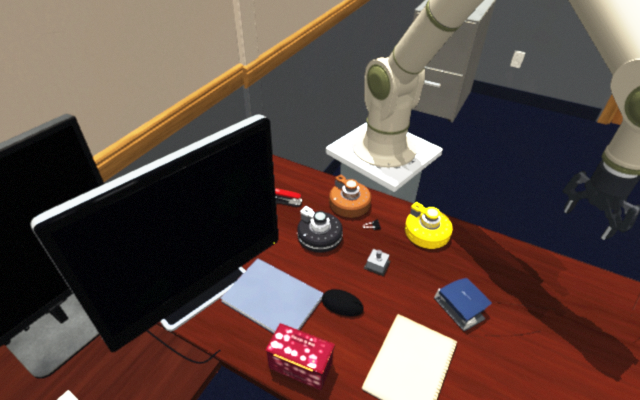

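View pics/side0.png

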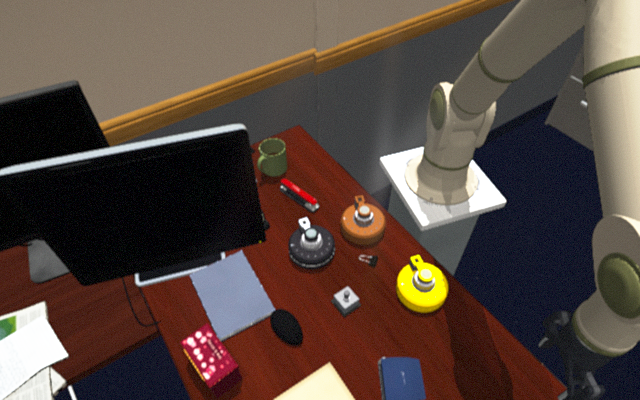

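View pics/wrist0.png

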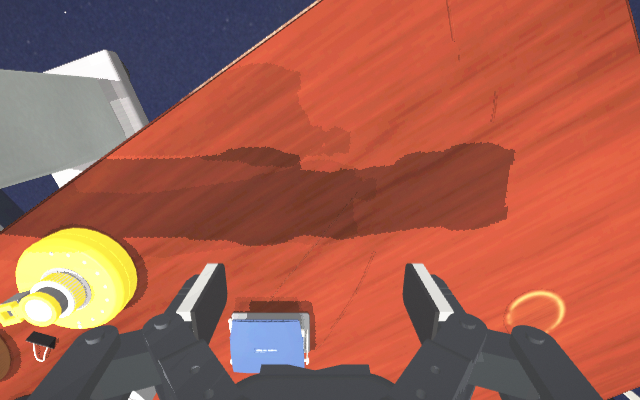

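Run:
```python
import cv2
a=cv2.imread('pics/side0.png')[180:330,260:470];cv2.imwrite('pics/side0z.png',cv2.resize(a,None,fx=3.8,fy=3.8,interpolation=cv2.INTER_CUBIC))
a=cv2.imread('pics/scene0.png')[165:295,280:470];cv2.imwrite('pics/scene0z.png',cv2.resize(a,None,fx=4,fy=4,interpolation=cv2.INTER_CUBIC))
```

```text
(no output)
```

View pics/side0z.png

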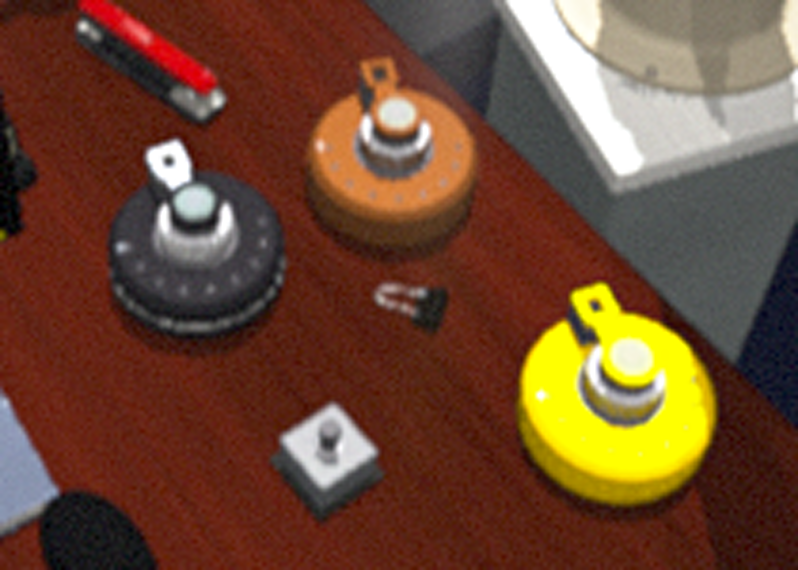

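View pics/scene0z.png

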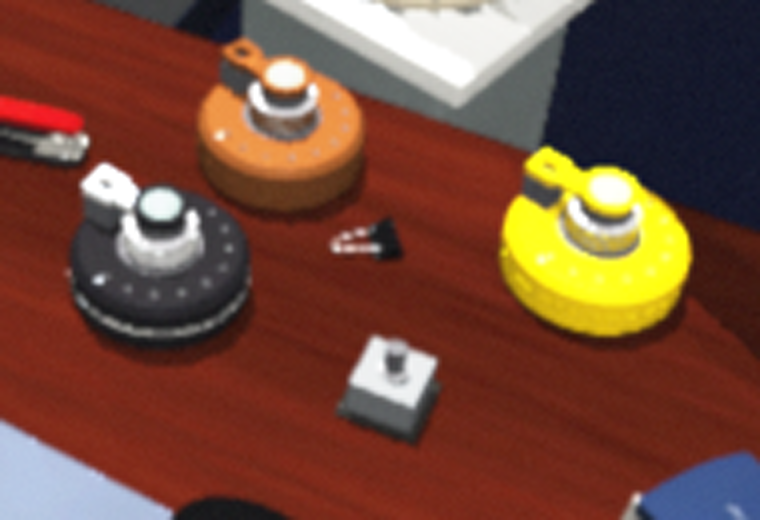

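The black camera is at about (320,228) in scene and (311,245) in side. The stand with the pin is at (377,262) and (346,298). The brown and yellow ones are look-alikes. I'll compute positions next.

Run:
```python
from h import *
np.set_printoptions(precision=1,suppress=True)
for c,P in [('side',[('lens',311.3,233.4,90),('hole',304.2,222.1,76),('pintop',346.8,292.6,57)]),('scene',[('lens',320.5,215.7,90),('hole',306.7,210,76),('pintop',379.2,251.5,57)])]:
    r=optics.read_camera(c)
    for n,u,v,z in P: print(c,n,px2w(r,u,v,z))
s=arm.read_state();print(s['time'],s['tcp_pos'],s['q'])
```

```text
side lens [493.2 139.3  90. ]
side hole [496.6  84.6  76. ]
side pintop [460.  323.2  57. ]
scene lens [496. 140.  90.]
scene hole [496.3  85.5  76. ]
scene pintop [460.8 324.6  57. ]
1.0 [214.8 692.5 231.3] [-1.3  0.6 -0.   1.6  0.   0.9 -0.1]
```

```bash
cat >> h.py <<'E'
def plan(target,psi,n,grip,s=None,dec=3,total=10):
    """print rows for straight motion to target (mm) with tool y at world angle psi"""
    s=s or arm.read_state(); R=s['ee_rot']; p=np.array(s['tcp_pos'],float)
    ps=np.arctan2(R[1,1],R[0,1]); d=(np.array(target)-p)/n; dy=-(psi-ps)/n
    rows=[]
    for i in range(n):
        a=ps-dy*i; y=np.array([np.cos(a),np.sin(a),0]); z=np.array([0,0,-1.]); x=np.cross(y,z)
        t=(d@x/1000,d@y/1000,d@z/1000)
        rows.append([grip]+[round(float(v),dec+1) for v in t]+[round(float(dy),dec)])
    rows+= [[grip,0,0,0,0]]*(total-n)
    print(rows); print('norm/row',np.linalg.norm(d),'from',p,'psi',ps)
def st():
    s=arm.read_state();R=s['ee_rot']
    print('t',round(s['time'],2),'p',np.round(s['tcp_pos'],1),'psi',round(float(np.arctan2(R[1,1],R[0,1])),3),'tz',np.round(R[:,2],3),'F',np.round(s['wrist_force'],2),'M',np.round(s['ft_torque'],3),'w',round(s['gripper_width'],1),'q',np.round(s['q'],2))
    return s
E
python3 -c "
from h import *
plan([460,350,190],0,9,0.05)"
```

```text
[[0.05, -0.0373, -0.0283, 0.0046, 0.141], [0.05, -0.0409, -0.0227, 0.0046, 0.141], [0.05, -0.0437, -0.0168, 0.0046, 0.141], [0.05, -0.0456, -0.0105, 0.0046, 0.141], [0.05, -0.0466, -0.0039, 0.0046, 0.141], [0.05, -0.0467, 0.0027, 0.0046, 0.141], [0.05, -0.0459, 0.0092, 0.0046, 0.141], [0.05, -0.0441, 0.0156, 0.0046, 0.141], [0.05, -0.0415, 0.0216, 0.0046, 0.141], [0.05, 0, 0, 0, 0]]
norm/row 47.02163376965668 from [214.82070221 692.45590309 231.28951201] psi 1.2699967040438862
```

{"name": "apply_moves", "arguments": {"deltas": [[0.05, -0.037, -0.028, 0.0046, 0.141], [0.05, -0.041, -0.023, 0.0046, 0.141], [0.05, -0.044, -0.017, 0.0046, 0.141], [0.05, -0.046, -0.0105, 0.0046, 0.141], [0.05, -0.047, -0.004, 0.0046, 0.141], [0.05, -0.047, 0.003, 0.0046, 0.141], [0.05, -0.046, 0.009, 0.0046, 0.141], [0.05, -0.044, 0.0156, 0.0046, 0.141], [0.05, -0.0415, 0.0216, 0.0046, 0.141], [0.05, 0, 0, 0, 0]]}}

```text
time: 2.25
tcp_pos: [462.2, 336.6, 188.9]
ee_rot: [[0.04, 0.999, 0.002], [0.999, -0.04, 0.005], [0.005, 0.002, -1.0]]
wrist_force: [-0.2, 0.4, 0.0]
gripper_width: 49.9
```

```bash
python3 -c "
from h import *
st(); r=snap('wrist','w1'); print(r['cam_to_world'])
for q in ['pin','stand','camera','pin_grip']:
  for d in spotter.silhouettes('wrist',q)[:3]: print(q,d['conf'],d['box'])
"
```

```text
t 2.25 p [462.2 336.6 188.9] psi -0.04 tz [ 0.002  0.005 -1.   ] F [-0.2   0.44  0.01] M [ 0.08   0.032 -0.025] w 49.9 q [-0.96  0.49  0.34  2.02 -0.26  0.68 -0.5 ]
[[ 9.99240006e-01 -3.73930073e-02 -1.10078852e-02  4.64827759e+02]
 [-3.89514534e-02 -9.47141641e-01 -3.18442296e-01  4.19286753e+02]
 [ 1.48148865e-03  3.18629055e-01 -9.47878331e-01  3.31212760e+02]
 [ 0.00000000e+00  0.00000000e+00  0.00000000e+00  1.00000000e+00]]
pin 0.93 [307.3, 187.2, 326.4, 210.7]
stand 0.78 [283.1, 158.0, 346.8, 223.1]
camera 0.9 [35.4, 104.8, 187.4, 254.4]
camera 0.76 [293.2, 284.4, 375.2, 371.3]
camera 0.74 [175.8, 329.2, 267.6, 400.0]
pin_grip 0.74 [307.3, 187.1, 325.2, 210.4]
```

View pics/w1.png

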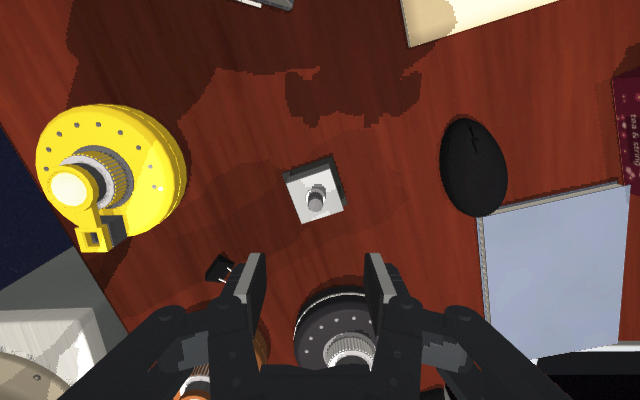

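```bash
python3 -c "
from h import *
import cv2
a=cv2.imread('pics/w1.png')[150:235,270:360];cv2.imwrite('pics/w1z.png',cv2.resize(a,None,fx=6,fy=6,interpolation=cv2.INTER_CUBIC))
r=optics.read_camera('wrist')
for p in [(317,191,57),(316,207,35),(314,196,32)]: print(px2w(r,*p))
print(w2px(r,[460.5,324,46]))
"
```

```text
[461.22602288 343.48120447  57.        ]
[459.77533896 320.22332188  35.        ]
[458.06479553 330.97306785  32.        ]
[316.69138742 207.05855116]
```

View pics/w1z.png

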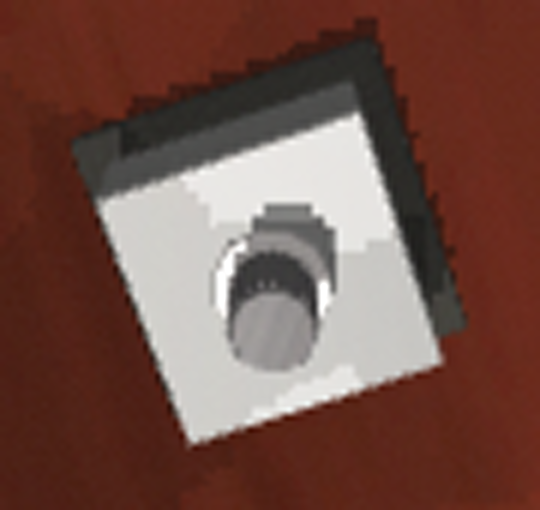

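```bash
python3 -c "
from h import *
r=optics.read_camera('wrist')
for p in [(315.5,205.2,57),(315.7,196.7,32)]: print(px2w(r,*p))
plan([460,324,110],0,5,0.05)
"
```

```text
[459.47053223 329.65300879  57.        ]
[459.76252133 330.10674256  32.        ]
[[0.05, -0.0035, 0.0002, 0.0158, -0.006], [0.05, -0.0035, 0.0002, 0.0158, -0.006], [0.05, -0.0035, 0.0002, 0.0158, -0.006], [0.05, -0.0035, 0.0002, 0.0158, -0.006], [0.05, -0.0035, 0.0002, 0.0158, -0.006], [0.05, 0, 0, 0, 0], [0.05, 0, 0, 0, 0], [0.05, 0, 0, 0, 0], [0.05, 0, 0, 0, 0], [0.05, 0, 0, 0, 0]]
norm/row 16.133672473830508 from [459.33099187 341.38905894 188.76901513] psi -0.02973265105711227
```

```bash
python3 -c "
from h import *
import cv2
st();r=snap('wrist','w2');d=spotter.silhouettes('wrist','stand')[0];print(d['box']);p=spotter.silhouettes('wrist','pin')[0];print(p['box'],r['cam_to_world'][:3,3])
a=cv2.imread('pics/w2.png')[150:235,270:360];cv2.imwrite('pics/w2z.png',cv2.resize(a,None,fx=6,fy=6,interpolation=cv2.INTER_CUBIC))
st()
"
```

```text
t 2.6 p [459.3 341.4 188.8] psi -0.03 tz [ 0.001  0.007 -1.   ] F [ 0.92 -0.24  0.42] M [-0.038  0.022 -0.01 ] w 49.9 q [-0.97  0.49  0.34  2.01 -0.26  0.68 -0.5 ]
[286.2, 162.6, 347.5, 225.2]
[308.6, 192.5, 326.7, 216.2] [461.32589637 423.90729119 331.25491405]
t 2.75 p [459.6 340.8 188.8] psi -0.031 tz [ 0.001  0.007 -1.   ] F [ 0.98  0.09 -0.09] M [-0.022 -0.002 -0.02 ] w 49.9 q [-0.97  0.49  0.34  2.01 -0.26  0.68 -0.5 ]
```

View pics/w2z.png

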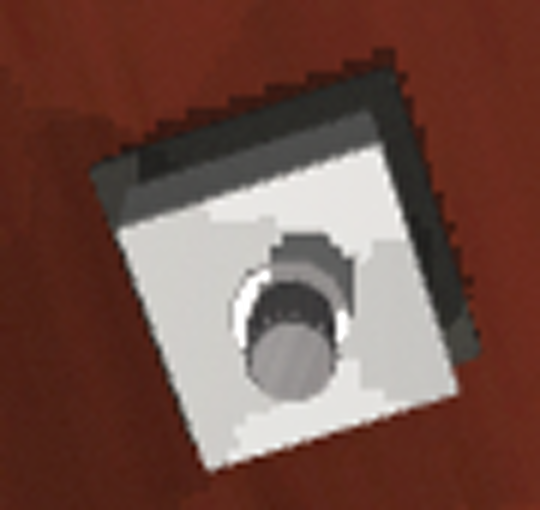

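```bash
python3 -c "
from h import *
r=optics.read_camera('wrist')
for p in [(318.3,210,57),(318.6,201.6,32)]: print(px2w(r,*p))
plan([461.5,325,70],0,8,0.05)
"
```

```text
[462.32682102 324.03718181  57.        ]
[462.92637059 324.02378796  32.        ]
[[0.05, -0.002, 0.0003, 0.0148, -0.004], [0.05, -0.002, 0.0003, 0.0148, -0.004], [0.05, -0.002, 0.0003, 0.0148, -0.004], [0.05, -0.002, 0.0003, 0.0148, -0.004], [0.05, -0.002, 0.0002, 0.0148, -0.004], [0.05, -0.002, 0.0002, 0.0148, -0.004], [0.05, -0.002, 0.0002, 0.0148, -0.004], [0.05, -0.002, 0.0002, 0.0148, -0.004], [0.05, 0, 0, 0, 0], [0.05, 0, 0, 0, 0]]
norm/row 14.97642043943753 from [459.75304663 340.66665663 188.76980614] psi -0.03126347984659898
```

{"name": "apply_moves", "arguments": {"deltas": [[0.05, -0.002, 0.0003, 0.015, -0.004], [0.05, -0.002, 0.0003, 0.015, -0.004], [0.05, -0.002, 0.0003, 0.015, -0.004], [0.05, -0.002, 0.0003, 0.015, -0.004], [0.05, -0.002, 0.0002, 0.015, -0.004], [0.05, -0.002, 0.0002, 0.015, -0.004], [0.05, -0.002, 0.0002, 0.015, -0.004], [0.05, -0.002, 0.0002, 0.015, -0.004], [0.05, 0, 0, 0, 0], [0.05, 0, 0, 0, 0]]}}

```text
time: 4.05
tcp_pos: [461.2, 323.7, 58.6]
ee_rot: [[-0.003, 1.0, -0.001], [1.0, 0.003, 0.005], [0.005, -0.001, -1.0]]
wrist_force: [-0.1, 0.1, 0.4]
gripper_width: 49.6
```

```bash
python3 -c "
from h import *
st();r=snap('wrist','w3');st()
print(w2px(r,[461.5,324,57]),w2px(r,[461.5,324,32]))
plan([461.5,324,38.5],0,5,0.05)
"
```

```text
t 4.05 p [461.2 323.7  58.6] psi 0.003 tz [-0.001  0.005 -1.   ] F [-0.06  0.12  0.44] M [0.019 0.008 0.023] w 49.6 q [-0.84  0.67  0.2   2.11 -0.34  0.39 -0.37]
t 4.1 p [461.2 323.7  58.7] psi 0.003 tz [-0.001  0.005 -1.   ] F [ 0.89 -0.13  0.25] M [0.014 0.02  0.008] w 50.0 q [-0.84  0.67  0.2   2.11 -0.34  0.39 -0.37]
[315.7653099  264.13464858] [315.66224334 242.98697741]
[[0.05, 0.0001, 0.0001, 0.004, 0.001], [0.05, 0.0001, 0.0001, 0.004, 0.001], [0.05, 0.0001, 0.0001, 0.004, 0.001], [0.05, 0.0001, 0.0001, 0.004, 0.001], [0.05, 0.0001, 0.0001, 0.004, 0.001], [0.05, 0, 0, 0, 0], [0.05, 0, 0, 0, 0], [0.05, 0, 0, 0, 0], [0.05, 0, 0, 0, 0], [0.05, 0, 0, 0, 0]]
norm/row 4.037581335864088 from [461.18544322 323.70764927  58.6833387 ] psi 0.003002126316382406
```

View pics/w3.png

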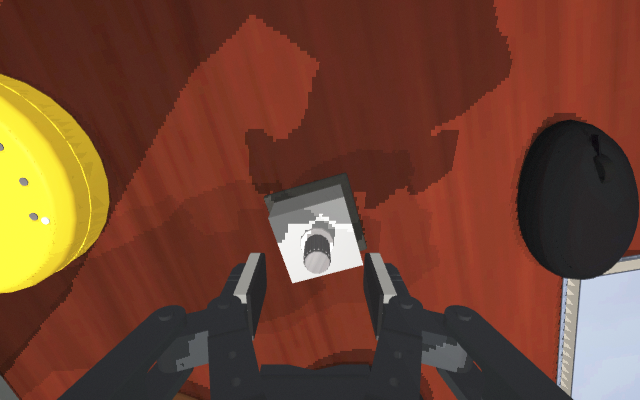

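{"name": "apply_moves", "arguments": {"deltas": [[0.05, 0.0003, 0.0005, 0.007, 0], [0.05, 0, 0.0005, 0.007, 0], [0.05, 0, 0, 0.005, 0], [0.05, 0, 0, 0.001, 0], [0, 0, 0, 0, 0], [0, 0, 0, 0, 0], [0, 0, 0, 0, 0], [0, 0, 0, 0, 0], [0, 0, 0, 0, 0], [0, 0, 0, 0, 0]], "grip_force": 40}}

```text
time: 5.35
tcp_pos: [462.7, 324.9, 38.5]
ee_rot: [[-0.004, 1.0, 0.001], [1.0, 0.004, 0.006], [0.006, 0.001, -1.0]]
wrist_force: [-0.2, 0.2, -0.9]
gripper_width: 12.4
```

```bash
python3 -c "
from h import *
st();r=snap('wrist','w4');st()"
```

```text
t 5.35 p [462.7 324.9  38.5] psi 0.004 tz [ 0.001  0.006 -1.   ] F [-0.19  0.2  -0.86] M [-0.029  0.056 -0.014] w 12.4 q [-0.83  0.7   0.18  2.12 -0.35  0.35 -0.36]
t 5.4 p [462.7 325.   38.5] psi 0.004 tz [ 0.001  0.006 -1.   ] F [-0.46  0.51 -0.66] M [0.018 0.019 0.03 ] w 12.0 q [-0.83  0.7   0.18  2.12 -0.35  0.35 -0.36]
```

View pics/w4.png

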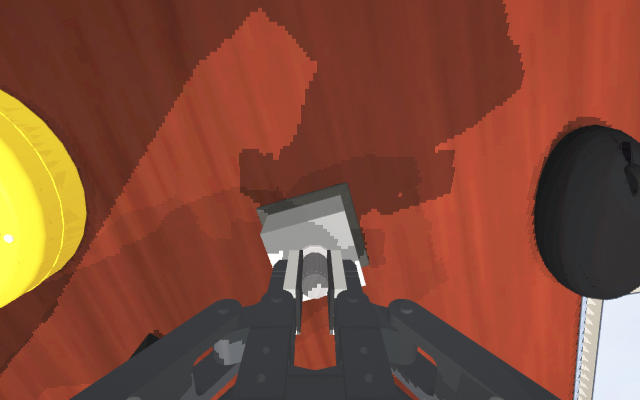

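{"name": "apply_moves", "arguments": {"deltas": [[0, 0, 0, -0.005, 0], [0, 0, 0, -0.01, 0], [0, 0, 0, -0.015, 0], [0, 0, 0, -0.02, 0], [0, 0, 0, -0.03, 0], [0, 0, 0, -0.03, 0], [0, 0, 0, -0.022, 0], [0, 0, 0, 0, 0], [0, 0, 0, 0, 0], [0, 0, 0, 0, 0]]}}

```text
time: 6.65
tcp_pos: [462.0, 323.7, 180.3]
ee_rot: [[-0.003, 1.0, 0.003], [1.0, 0.003, 0.009], [0.009, 0.003, -1.0]]
wrist_force: [-0.6, -0.5, 0.5]
gripper_width: 12.4
```

```bash
python3 -c "
from h import *
st();r=snap('wrist','w5');st()
plan([496,105,172],0,8,0)"
```

```text
t 6.65 p [462.  323.7 180.3] psi 0.003 tz [ 0.003  0.009 -1.   ] F [-0.65 -0.55  0.53] M [-0.047 -0.011  0.038] w 12.4 q [-0.93  0.49  0.32  2.04 -0.26  0.64 -0.44]
t 6.7 p [462.  323.6 180.2] psi 0.003 tz [ 0.002  0.009 -1.   ] F [ 0.26  0.35 -0.64] M [-0.041  0.002  0.001] w 12.5 q [-0.93  0.49  0.32  2.04 -0.26  0.64 -0.44]
[[0, -0.0273, 0.0042, 0.001, 0.0], [0, -0.0273, 0.0042, 0.001, 0.0], [0, -0.0273, 0.0042, 0.001, 0.0], [0, -0.0273, 0.0042, 0.001, 0.0], [0, -0.0273, 0.0042, 0.001, 0.0], [0, -0.0273, 0.0042, 0.001, 0.0], [0, -0.0273, 0.0042, 0.001, 0.0], [0, -0.0273, 0.0042, 0.001, 0.0], [0, 0, 0, 0, 0], [0, 0, 0, 0, 0]]
norm/row 27.67879983918554 from [461.98272331 323.64792187 180.20564576] psi 0.0032288117414658877
```

View pics/w5.png

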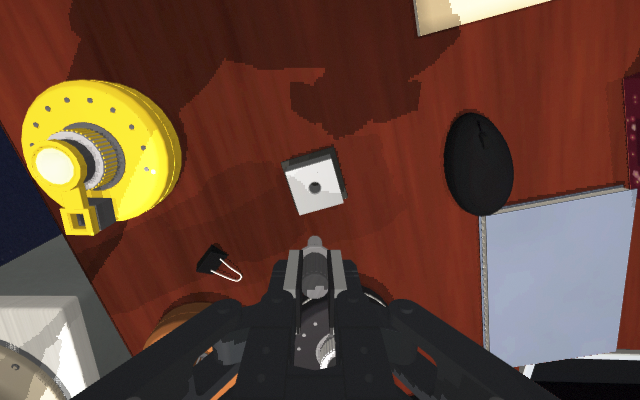

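The pin is out of the stand: the hole is empty at (315,187) and the pin foot shows at (314,240). Next I move over the camera.

{"name": "apply_moves", "arguments": {"deltas": [[0, -0.027, 0.0042, 0.001, 0.0], [0, -0.027, 0.0042, 0.001, 0.0], [0, -0.027, 0.0042, 0.001, 0.0], [0, -0.027, 0.0042, 0.001, 0.0], [0, -0.027, 0.0042, 0.001, 0.0], [0, -0.027, 0.0042, 0.001, 0.0], [0, -0.027, 0.0042, 0.001, 0.0], [0, -0.015, 0.002, 0.001, 0.0], [0, 0, 0, 0, 0], [0, 0, 0, 0, 0]]}}

```text
time: 7.95
tcp_pos: [492.7, 114.1, 164.0]
ee_rot: [[-0.005, 1.0, -0.007], [1.0, 0.005, 0.003], [0.003, -0.007, -1.0]]
wrist_force: [0.4, -0.5, -0.1]
gripper_width: 12.2
```

```bash
python3 -c "
from h import *
st();r=snap('wrist','w6');st()
for q in ['lug_hole','barrel','block_hole','pin','ring','camera']:
  for d in spotter.silhouettes('wrist',q)[:2]: print(q,d['conf'],d['box'])
st()"
```

```text
t 7.95 p [492.7 114.1 164. ] psi 0.005 tz [-0.007  0.003 -1.   ] F [ 0.43 -0.49 -0.13] M [ 0.077 -0.055 -0.042] w 12.2 q [-0.54  0.45  0.28  2.17 -0.25  0.55 -0.07]
t 8.0 p [492.6 114.1 164. ] psi 0.005 tz [-0.007  0.003 -1.   ] F [ 1.82  0.43 -1.08] M [0.004 0.002 0.027] w 12.2 q [-0.54  0.45  0.28  2.17 -0.25  0.55 -0.07]
lug_hole 0.94 [71.3, 175.7, 154.1, 283.1]
lug_hole 0.64 [284.4, 143.0, 351.1, 250.3]
barrel 0.84 [286.2, 145.8, 351.6, 249.4]
barrel 0.77 [70.8, 174.0, 158.8, 282.3]
block_hole 0.95 [246.9, 92.0, 396.5, 250.6]
block_hole 0.69 [60.4, 126.1, 214.8, 283.3]
pin 0.79 [300.6, 237.6, 328.7, 297.5]
ring 0.97 [286.1, 144.5, 352.4, 192.3]
ring 0.83 [85.8, 175.3, 154.6, 237.7]
camera 0.78 [59.7, 124.0, 215.9, 284.2]
camera 0.58 [243.1, 87.8, 390.9, 250.7]
t 8.3 p [492.7 113.7 164.2] psi 0.005 tz [-0.007  0.003 -1.   ] F [ 0.25  0.09 -0.82] M [-0.045 -0.025  0.008] w 12.0 q [-0.54  0.45  0.29  2.17 -0.25  0.55 -0.07]
```

View pics/w6.png

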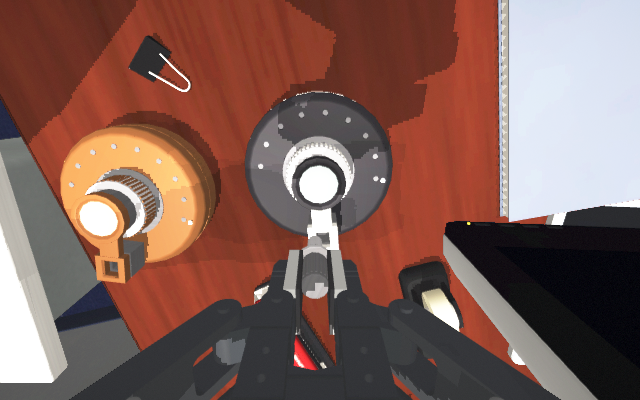

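```bash
python3 -c "
from h import *
np.set_printoptions(precision=1,suppress=True)
a=cv2.imread('pics/w6.png')[130:310,250:400];cv2.imwrite('pics/w6z.png',cv2.resize(a,None,fx=3.3*1,fy=3.3,interpolation=cv2.INTER_CUBIC))
S=snap('scene','s6');D=snap('side','d6')
def tri(a,b):
    A=[];o=[]
    M=np.zeros((3,3));v=np.zeros(3);L=[]
    for r,(u,w) in ((S,a),(D,b)):
        T=r['cam_to_world'];d=T[:3,:3]@np.linalg.solve(r['camera_matrix'],[u,w,1.]);d/=np.linalg.norm(d);P=np.eye(3)-np.outer(d,d);M+=P;v+=P@T[:3,3];L.append((P,T[:3,3]))
    x=np.linalg.solve(M,v);return x,[np.linalg.norm(P@(x-o)) for P,o in L]
print(tri((272,125),(255,127)),tri((278,243),(267,240)))
W=optics.read_camera('wrist');print(W['cam_to_world'][:3,3])
st()"
```

```text
(array([588.6,  60.7, 406.8]), [np.float64(11.26782348827004), np.float64(11.26782348827005)]) (array([607. ,  75.1,  20.1]), [np.float64(5.142550378164367), np.float64(5.142550378164464)])
[493.  196.6 306.4]
t 8.45 p [492.8 113.4 164.2] psi 0.004 tz [-0.  0. -1.] F [ 0.1  0.2 -0.6] M [-0.  0. -0.] w 12.1 q [-0.5  0.5  0.3  2.2 -0.2  0.6 -0.1]
```

View pics/w6z.png

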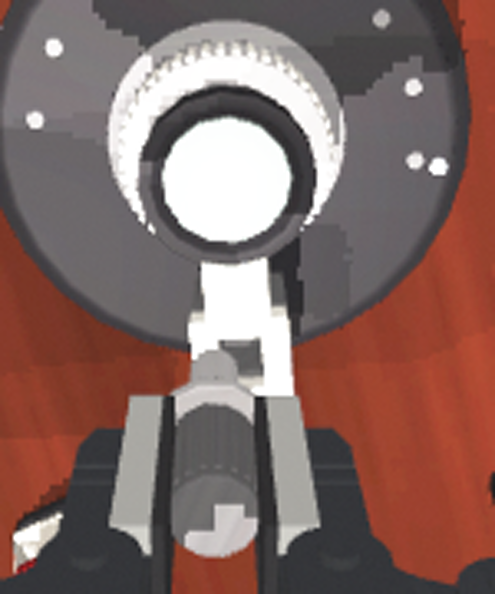

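View pics/s6.png

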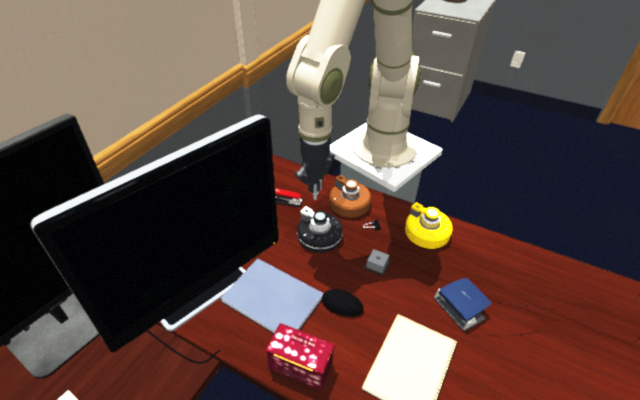

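View pics/d6.png

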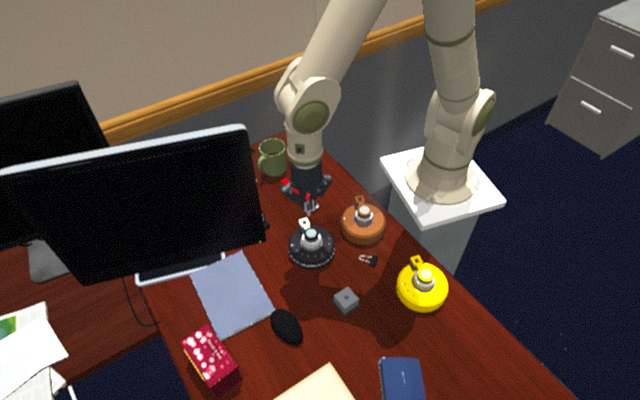

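```bash
python3 -c "
from h import *
np.set_printoptions(precision=1,suppress=True)
S=optics.read_camera('scene');D=optics.read_camera('side')
def tri(a,b):
    M=np.zeros((3,3));v=np.zeros(3)
    for r,(u,w) in ((S,a),(D,b)):
        T=r['cam_to_world'];d=T[:3,:3]@np.linalg.solve(r['camera_matrix'],[u,w,1.]);d/=np.linalg.norm(d);P=np.eye(3)-np.outer(d,d);M+=P;v+=P@T[:3,3]
    return np.linalg.solve(M,v)
print('monitor left',tri((38,222),(5,170)),tri((108,345),(83,285)))
W=optics.read_camera('wrist');print(W['cam_to_world'][:3,3])
for p in [(323.2,237.6,76),(319.1,184.5,90),(314.5,238.5,131.5)]: print(px2w(W,*p)+[0,.6,0])
st()"
```

```text
monitor left [1086.4   36.1  423.8] [1096.9   58.3   42.6]
[493.1 196.4 306.4]
[498.9  88.8  76. ]
[495.1 137.3  90. ]
[492.2 114.2 131.5]
t 8.6 p [492.8 113.2 164.2] psi 0.004 tz [-0.  0. -1.] F [-0.   0.4 -0.5] M [-0.  0. -0.] w 12.7 q [-0.5  0.5  0.3  2.2 -0.2  0.6 -0.1]
```

```bash
python3 -c "
from h import *
plan([499,96,122],0,6,0)"
```

```text
[[0, -0.0029, 0.001, 0.007, 0.001], [0, -0.0029, 0.001, 0.007, 0.001], [0, -0.0029, 0.001, 0.007, 0.001], [0, -0.0029, 0.001, 0.007, 0.001], [0, -0.0029, 0.001, 0.007, 0.001], [0, -0.0029, 0.001, 0.007, 0.001], [0, 0, 0, 0, 0], [0, 0, 0, 0, 0], [0, 0, 0, 0, 0], [0, 0, 0, 0, 0]]
norm/row 7.672508269656685 from [492.81580172 113.20572662 164.24860301] psi 0.004067757949109348
```

{"name": "apply_moves", "arguments": {"deltas": [[0, -0.003, 0.001, 0.006, 0.001], [0, -0.003, 0.001, 0.006, 0.001], [0, -0.003, 0.001, 0.006, 0], [0, -0.003, 0.001, 0.006, 0.001], [0, -0.003, 0.001, 0.006, 0], [0, -0.002, 0.001, 0.006, 0], [0, 0, 0, 0, 0], [0, 0, 0, 0, 0], [0, 0, 0, 0, 0], [0, 0, 0, 0, 0]]}}

```text
time: 9.85
tcp_pos: [499.1, 94.9, 125.3]
ee_rot: [[-0.0, 1.0, -0.007], [1.0, 0.0, 0.003], [0.003, -0.007, -1.0]]
wrist_force: [0.1, -0.5, -0.6]
gripper_width: 12.2
```

```bash
python3 -c "
from h import *
st();W=snap('wrist','w7');st();snap('scene','s7')
a=cv2.imread('pics/w7.png')[130:310,250:400];cv2.imwrite('pics/w7z.png',cv2.resize(a,None,fx=3.3,fy=3.3,interpolation=cv2.INTER_CUBIC))
"
```

```text
t 9.85 p [499.1  94.9 125.3] psi 0.0 tz [-0.007  0.003 -1.   ] F [ 0.06 -0.53 -0.61] M [-0.02  -0.054 -0.032] w 12.2 q [-0.47  0.52  0.24  2.19 -0.28  0.46 -0.  ]
t 9.9 p [499.   94.9 125.3] psi 0.0 tz [-0.007  0.003 -1.   ] F [-0.13  0.79 -0.83] M [0.028 0.024 0.025] w 12.0 q [-0.47  0.52  0.24  2.19 -0.28  0.46 -0.  ]
```

View pics/w7z.png

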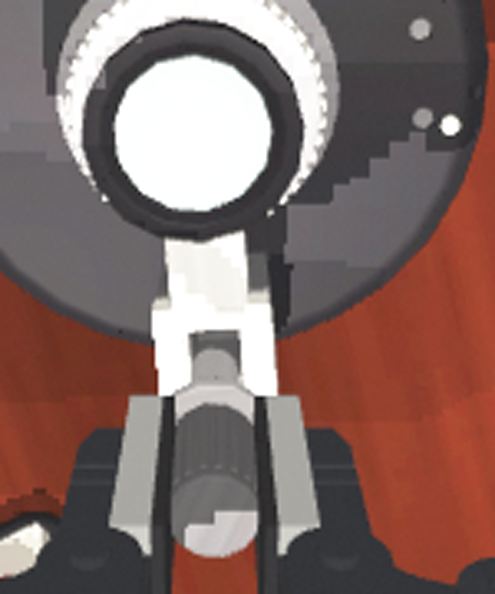

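```bash
python3 -c "
from h import *
np.set_printoptions(precision=1,suppress=True)
W=optics.read_camera('wrist')
for n,p in [('lens',(308.8,170.3,90)),('plate+y',(315,221,76)),('hole+y',(315.2,230.5,76)),('foot?',(315,237,93)),('pintop',(315,289,143.5-.5))]: print(n,px2w(W,*p))
st()"
```

```text
lens [495.  137.6  90. ]
plate+y [498.6 100.1  76. ]
hole+y [498.7  93.2  76. ]
foot? [498.7  96.4  93. ]
pintop [499.   93.2 143. ]
t 10.0 p [499.   94.8 125.3] psi 0.0 tz [-0.  0. -1.] F [-0.1 -0.8 -1. ] M [ 0. -0.  0.] w 12.2 q [-0.5  0.5  0.2  2.2 -0.3  0.5 -0. ]
```

View pics/s7.png

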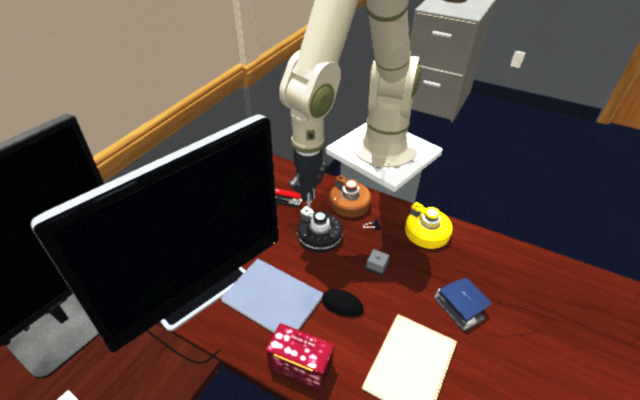

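{"name": "apply_moves", "arguments": {"deltas": [[0, -0.003, 0, 0, 0.0], [0, -0.003, 0, 0, 0], [0, -0.0005, 0, 0.003, 0], [0, 0, 0, 0.004, 0], [0, 0, 0, 0.003, 0], [0, 0, 0, 0.002, 0], [0, 0, 0, 0, 0], [0, 0, 0, 0, 0], [0, 0, 0, 0, 0], [0, 0, 0, 0, 0]]}}

```text
time: 11.25
tcp_pos: [498.9, 87.9, 112.4]
ee_rot: [[-0.0, 1.0, -0.007], [1.0, 0.0, 0.003], [0.003, -0.007, -1.0]]
wrist_force: [0.3, -0.4, 0.0]
gripper_width: 12.4
```

```bash
python3 -c "
from h import *
st();W=snap('wrist','w8');D=snap('side','d8');snap('scene','s8');st()
print(w2px(D,[499,87.5,76]))
a=cv2.imread('pics/w8.png')[130:310,250:400];a=cv2.resize(a,None,fx=3.3,fy=3.3,interpolation=cv2.INTER_CUBIC)
b=cv2.imread('pics/d8.png')[190:270,270:350];b=cv2.resize(b,(297,297),interpolation=cv2.INTER_CUBIC)
c=cv2.imread('pics/s8.png')[180:260,280:360];c=cv2.resize(c,(297,297),interpolation=cv2.INTER_CUBIC)
cv2.imwrite('pics/w8z.png',np.hstack([a[:594],np.vstack([b,c])]))
"
```

```text
t 11.25 p [498.9  87.9 112.4] psi 0.0 tz [-0.007  0.003 -1.   ] F [ 0.27 -0.36  0.01] M [-0.007 -0.07   0.03 ] w 12.4 q [-0.44  0.54  0.22  2.2  -0.29  0.43  0.02]
t 11.4 p [498.9  87.9 112.3] psi 0.0 tz [-0.007  0.003 -1.   ] F [-0.4  -1.16 -1.05] M [-0.011 -0.016 -0.007] w 12.2 q [-0.44  0.54  0.22  2.2  -0.29  0.43  0.02]
[303.71069529 223.07593335]
```

View pics/w8z.png

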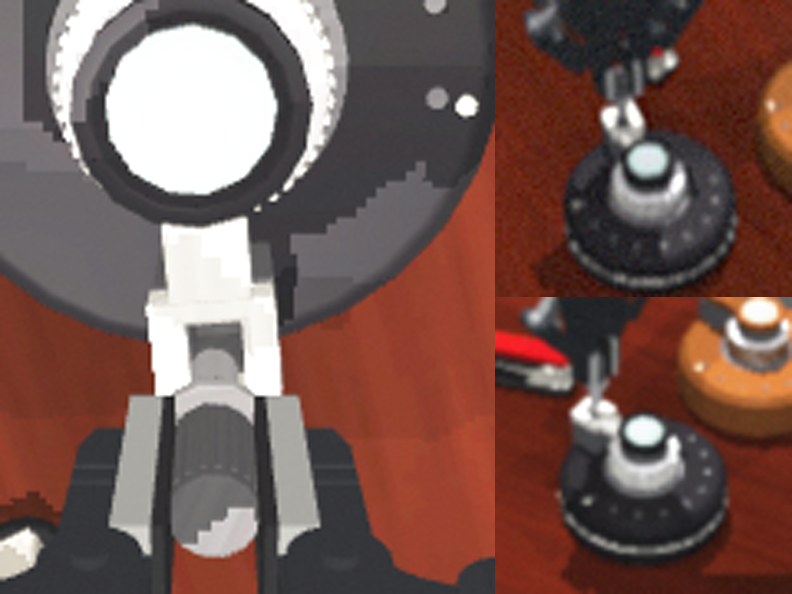

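The pin foot is centred over the slot (foot column 214, slot 188–244 in the zoom). Next is a gentle descent.

{"name": "apply_moves", "arguments": {"deltas": [[0, 0, 0.0003, 0.002, 0], [0, 0, 0, 0.002, 0], [0, 0, 0, 0.002, 0], [0, 0, 0, 0.002, 0], [0, 0, 0, 0.002, 0], [0, 0, 0, 0.001, 0], [0, 0, 0, 0.001, 0], [0, 0, 0, 0, 0], [0, 0, 0, 0, 0], [0, 0, 0, 0, 0]]}}

```text
time: 12.65
tcp_pos: [499.2, 87.9, 99.4]
ee_rot: [[-0.0, 1.0, -0.007], [1.0, 0.0, 0.003], [0.003, -0.007, -1.0]]
wrist_force: [-0.5, -0.1, -0.8]
gripper_width: 11.7
```

```bash
python3 -c "
from h import *
st()"
```

```text
t 12.65 p [499.2  87.9  99.4] psi 0.0 tz [-0.007  0.003 -1.   ] F [-0.47 -0.12 -0.84] M [ 0.014 -0.024 -0.002] w 11.7 q [-0.43  0.56  0.21  2.21 -0.3   0.4   0.02]
```

{"name": "apply_moves", "arguments": {"deltas": [[0, 0, 0, 0.002, 0], [0, 0, 0, 0.002, 0], [0, 0, 0, 0.002, 0], [0, 0, 0, 0.002, 0], [0, 0, 0, 0.001, 0], [0, 0, 0, 0, 0], [0, 0, 0, 0, 0], [0, 0, 0, 0, 0], [0, 0, 0, 0, 0], [0, 0, 0, 0, 0]]}}

```text
time: 13.9
tcp_pos: [499.1, 88.0, 89.8]
ee_rot: [[-0.0, 1.0, -0.007], [1.0, 0.0, 0.003], [0.003, -0.007, -1.0]]
wrist_force: [-0.2, 0.2, 0.2]
gripper_width: 12.1
```

```bash
python3 -c "
from h import *
st()"
```

```text
t 13.9 p [499.1  88.   89.8] psi 0.0 tz [-0.007  0.003 -1.   ] F [-0.19  0.17  0.18] M [0.039 0.026 0.007] w 12.1 q [-0.42  0.58  0.2   2.22 -0.31  0.38  0.03]
```

In the block hole with no force. I'll seat it gently (home expected at TCP about 82.5).

{"name": "apply_moves", "arguments": {"deltas": [[0, 0, 0, 0.002, 0], [0, 0, 0, 0.0015, 0], [0, 0, 0, 0.001, 0], [0, 0, 0, 0.001, 0], [0, 0, 0, 0.0005, 0], [0, 0, 0, 0.0005, 0], [0, 0, 0, 0.0005, 0], [0, 0, 0, 0, 0], [0, 0, 0, 0, 0], [0, 0, 0, 0, 0]]}}

```text
time: 15.15
tcp_pos: [499.1, 88.0, 82.4]
ee_rot: [[-0.0, 1.0, -0.007], [1.0, 0.0, 0.003], [0.003, -0.007, -1.0]]
wrist_force: [0.2, -0.0, 0.0]
gripper_width: 12.3
```

```bash
python3 -c "
from h import *
st()
W=snap('wrist','w9');D=snap('side','d9');snap('scene','s9');st()
a=cv2.imread('pics/w9.png')[130:310,250:400];a=cv2.resize(a,None,fx=3.3,fy=3.3,interpolation=cv2.INTER_CUBIC)
b=cv2.imread('pics/d9.png')[190:270,270:350];b=cv2.resize(b,(297,297),interpolation=cv2.INTER_CUBIC)
c=cv2.imread('pics/s9.png')[180:260,280:360];c=cv2.resize(c,(297,297),interpolation=cv2.INTER_CUBIC)
cv2.imwrite('pics/w9z.png',np.hstack([a[:594],np.vstack([b,c])]))
"
```

```text
t 15.15 p [499.1  88.   82.4] psi 0.0 tz [-0.007  0.003 -1.   ] F [ 0.18 -0.04  0.03] M [-0.02  -0.039 -0.023] w 12.3 q [-0.41  0.59  0.19  2.22 -0.31  0.36  0.04]
t 15.3 p [499.2  88.   82.4] psi 0.0 tz [-0.007  0.003 -1.   ] F [-0.68  0.1   0.19] M [-0.015  0.043  0.01 ] w 12.2 q [-0.41  0.59  0.19  2.22 -0.31  0.36  0.04]
```

View pics/w9z.png

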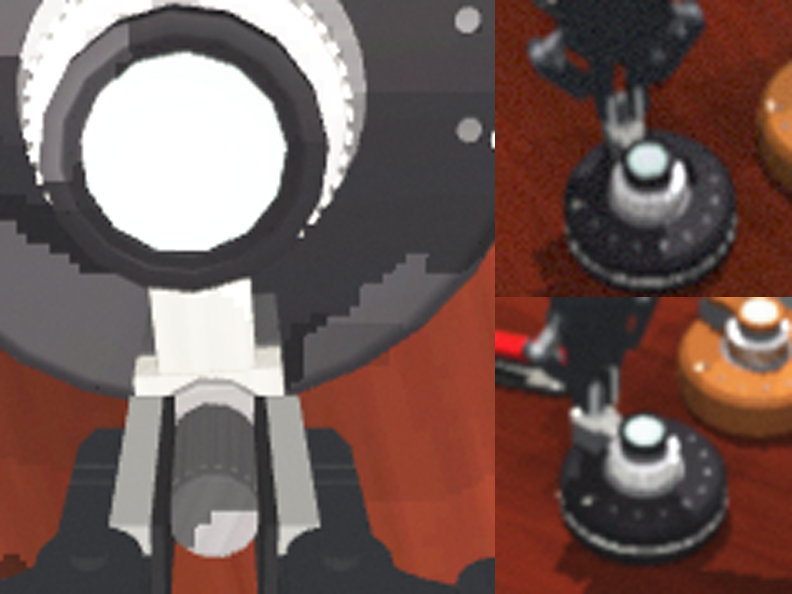

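{"name": "apply_moves", "arguments": {"deltas": [[0, 0, 0, 0.0004, 0], [0, 0, 0, 0.0004, 0], [0, 0, 0, 0.0004, 0], [0, 0, 0, 0, 0], [0, 0, 0, 0, 0], [0, 0, 0, 0, 0], [0, 0, 0, 0, 0], [0, 0, 0, 0, 0], [0, 0, 0, 0, 0], [0, 0, 0, 0, 0]]}}

```text
time: 16.55
tcp_pos: [499.9, 88.1, 82.3]
ee_rot: [[-0.0, 1.0, -0.005], [1.0, 0.0, 0.003], [0.003, -0.005, -1.0]]
wrist_force: [0.4, -0.2, 1.0]
gripper_width: 11.9
```

```bash
python3 -c "
from h import *
st()"
```

```text
t 16.55 p [499.9  88.1  82.3] psi 0.0 tz [-0.005  0.003 -1.   ] F [ 0.38 -0.16  1.01] M [0.009 0.108 0.038] w 11.9 q [-0.41  0.59  0.19  2.22 -0.31  0.36  0.04]
```

{"name": "apply_moves", "arguments": {"deltas": [[0, 0, 0, 0.001, 0], [0, 0, 0, 0.001, 0], [0, 0, 0, 0, 0], [0.03, 0, 0, 0, 0], [0.03, 0, 0, 0, 0], [0.03, 0, 0, 0, 0], [0.03, 0, 0, -0.002, 0], [0.03, 0, 0, 0, 0], [0.03, 0, 0, 0, 0], [0.03, 0, 0, 0, 0]]}}

```text
time: 17.8
tcp_pos: [500.6, 88.1, 84.0]
ee_rot: [[-0.0, 1.0, -0.003], [1.0, 0.0, 0.004], [0.004, -0.003, -1.0]]
wrist_force: [0.3, 0.2, 1.0]
gripper_width: 29.7
```

```bash
python3 -c "
from h import *
st()
W=snap('wrist','w10');D=snap('side','d10');snap('scene','s10');st()
a=cv2.imread('pics/w10.png')[130:310,250:400];a=cv2.resize(a,None,fx=3.3,fy=3.3,interpolation=cv2.INTER_CUBIC)
b=cv2.imread('pics/d10.png')[190:270,270:350];b=cv2.resize(b,(297,297),interpolation=cv2.INTER_CUBIC)
c=cv2.imread('pics/s10.png')[180:260,280:360];c=cv2.resize(c,(297,297),interpolation=cv2.INTER_CUBIC)
cv2.imwrite('pics/w10z.png',np.hstack([a[:594],np.vstack([b,c])]))
"
```

```text
t 17.8 p [500.6  88.1  84. ] psi 0.0 tz [-0.003  0.004 -1.   ] F [0.35 0.17 0.97] M [ 0.021  0.042 -0.027] w 29.7 q [-0.41  0.59  0.19  2.22 -0.31  0.36  0.04]
t 17.95 p [500.6  88.1  84. ] psi 0.0 tz [-0.003  0.004 -1.   ] F [0.4  0.73 0.11] M [ 0.015  0.016 -0.025] w 30.0 q [-0.41  0.59  0.19  2.22 -0.31  0.36  0.04]
```

View pics/w10z.png

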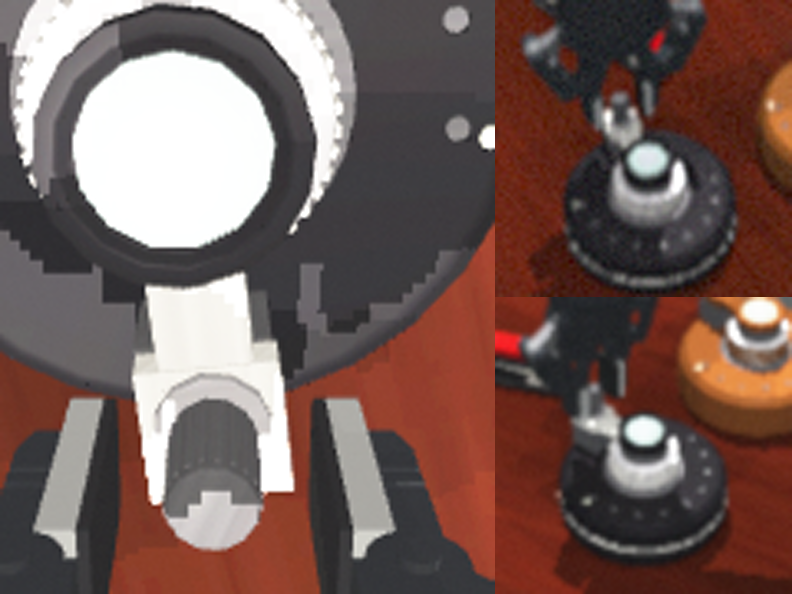

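```bash
python3 -c "
from h import *
np.set_printoptions(precision=1,suppress=True)
W=optics.read_camera('wrist')
for n,p in [('pintop',(314.5,287.6,101)),('flange',(314.5,253.5,79)),('lens',(302.7,174.5,90)),('lensedgebottom',(302.7,216.5,90))]: print(n,px2w(W,*p))
# width of the head 29 px?
print(w2px(W,[499.5-7,87,101]),w2px(W,[499.5+7,87,101]))
print(w2px(W,[499.5-7,87,105]),w2px(W,[499.5+7,87,105]))
st()
plan([500.6,88.1,160],0,6,0.03)"
```

```text
pintop [500.3  86.6 101. ]
flange [500.2  92.8  79. ]
lens [494.9 138.3  90. ]
lensedgebottom [494.7 118.1  90. ]
[297.9 286.9] [327.8 287. ]
[297.4 292. ] [328.1 292.1]
t 18.0 p [500.6  88.1  84. ] psi 0.0 tz [-0.  0. -1.] F [-0.4 -0.4  0.2] M [-0. -0. -0.] w 30.2 q [-0.4  0.6  0.2  2.2 -0.3  0.4  0. ]
[[0.03, 0.0, 0.0, -0.0127, 0.0], [0.03, 0.0, 0.0, -0.0127, 0.0], [0.03, 0.0, 0.0, -0.0127, 0.0], [0.03, 0.0, 0.0, -0.0127, 0.0], [0.03, 0.0, 0.0, -0.0127, 0.0], [0.03, 0.0, 0.0, -0.0127, 0.0], [0.03, 0, 0, 0, 0], [0.03, 0, 0, 0, 0], [0.03, 0, 0, 0, 0], [0.03, 0, 0, 0, 0]]
norm/row 12.667471840857486 from [500.6  88.1  84. ] psi 0.0001866676778690399
```

```bash
python3 -c "
from h import *
s=dict(arm.read_state()); s['tcp_pos']=np.array([500.6,88.1,155.])
plan([494.9,138.3,155],0.78,5,0.085,s)"
```

```text
[[0.085, 0.01, -0.0011, 0.0, -0.156], [0.085, 0.0101, 0.0004, 0.0, -0.156], [0.085, 0.0099, 0.002, 0.0, -0.156], [0.085, 0.0095, 0.0035, 0.0, -0.156], [0.085, 0.0088, 0.0049, 0.0, -0.156], [0.085, 0, 0, 0, 0], [0.085, 0, 0, 0, 0], [0.085, 0, 0, 0, 0], [0.085, 0, 0, 0, 0], [0.085, 0, 0, 0, 0]]
norm/row 10.10451384283282 from [500.6  88.1 155. ] psi 0.0001866676778690399
```

{"name": "apply_moves", "arguments": {"deltas": [[0.03, 0, 0, -0.01, 0], [0.03, 0, 0, -0.018, 0], [0.03, 0, 0, -0.02, 0], [0.03, 0, 0, -0.02, 0], [0.085, 0.01, -0.001, 0, -0.156], [0.085, 0.01, 0.0004, 0, -0.156], [0.085, 0.01, 0.002, 0, -0.156], [0.085, 0.0095, 0.0035, 0, -0.156], [0.085, 0.009, 0.005, 0, -0.15], [0.085, 0, 0, 0, 0]]}}

```text
time: 19.25
tcp_pos: [495.0, 138.6, 160.8]
ee_rot: [[-0.714, 0.7, 0.001], [0.7, 0.714, 0.004], [0.002, 0.004, -1.0]]
wrist_force: [0.5, -0.3, 0.0]
gripper_width: 84.9
```

```bash
python3 -c "
from h import *
st()
W=snap('wrist','w11');st();D=snap('side','d11');snap('scene','s11');print(W['cam_to_world'])
b=cv2.imread('pics/d11.png')[190:270,270:350];b=cv2.resize(b,(400,400),interpolation=cv2.INTER_CUBIC)
c=cv2.imread('pics/s11.png')[180:260,280:360];c=cv2.resize(c,(400,400),interpolation=cv2.INTER_CUBIC)
cv2.imwrite('pics/w11z.png',np.hstack([b,c]))
plan([494.9,138.3,90],0.78,5,0.085)
"
```

```text
t 19.25 p [495.  138.6 160.8] psi 0.796 tz [ 0.001  0.004 -1.   ] F [ 0.46 -0.3   0.04] M [-0.014 -0.002  0.029] w 84.9 q [-0.42  0.45  0.05  2.15 -0.05  0.54  0.46]
t 19.3 p [495.  138.1 160.8] psi 0.793 tz [ 0.001  0.004 -1.   ] F [ 0.18 -1.3   0.42] M [-0.03   0.026 -0.019] w 84.8 q [-0.42  0.45  0.05  2.15 -0.05  0.54  0.46]
[[ 6.99244536e-01  6.76515081e-01  2.31050696e-01  4.35066339e+02]
 [ 7.14876682e-01 -6.63021935e-01 -2.22155900e-01  1.96547937e+02]
 [ 2.89986236e-03  3.20514054e-01 -9.47239321e-01  3.02904417e+02]
 [ 0.00000000e+00  0.00000000e+00  0.00000000e+00  1.00000000e+00]]
[[0.085, 0.0001, 0.0001, 0.0141, 0.002], [0.085, 0.0001, 0.0001, 0.0141, 0.002], [0.085, 0.0001, 0.0001, 0.0141, 0.002], [0.085, 0.0001, 0.0001, 0.0141, 0.002], [0.085, 0.0001, 0.0001, 0.0141, 0.002], [0.085, 0, 0, 0, 0], [0.085, 0, 0, 0, 0], [0.085, 0, 0, 0, 0], [0.085, 0, 0, 0, 0], [0.085, 0, 0, 0, 0]]
norm/row 14.095085773376113 from [495.02198924 137.62584054 160.47209875] psi 0.7920849214400301
```

View pics/w11z.png

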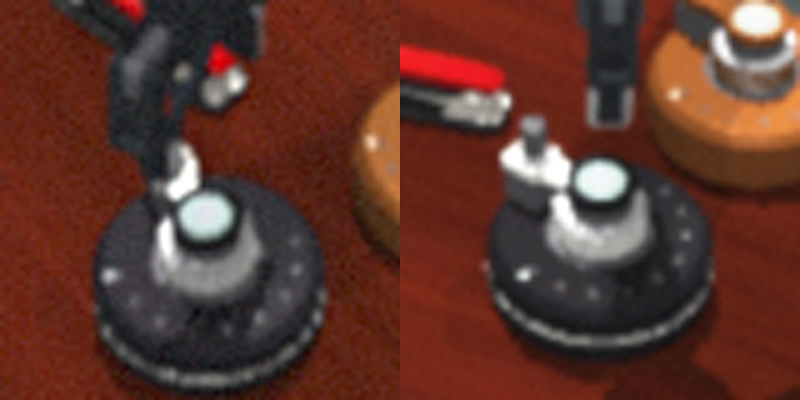

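View pics/w11.png

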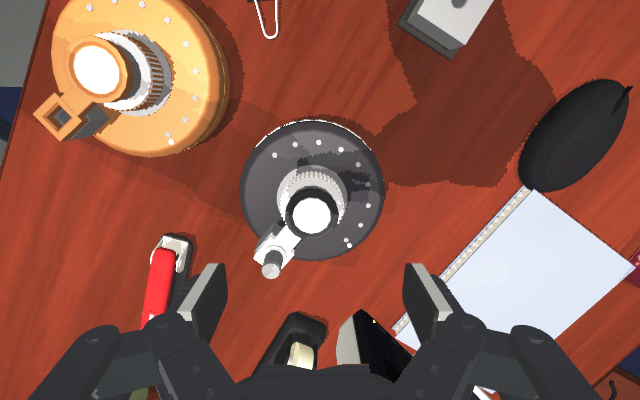

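```bash
python3 -c "
from h import *
np.set_printoptions(precision=1,suppress=True)
W=optics.read_camera('wrist');st()
print(px2w(W,312,215,90))
print(px2w(W,271,270,101))"
```

```text
t 19.45 p [495.  137.6 160.3] psi 0.793 tz [ 0.  0. -1.] F [ 0.8  0.3 -0.5] M [ 0. -0. -0.] w 84.9 q [-0.4  0.5  0.1  2.1 -0.1  0.5  0.5]
[492.6 137.5  90. ]
[499.3  88.4 101. ]
```

{"name": "apply_moves", "arguments": {"deltas": [[0.085, 0.0004, 0, 0.012, 0.002], [0.085, 0.0003, 0, 0.016, 0.002], [0.085, 0, 0, 0.016, 0.002], [0.085, 0, 0, 0.016, 0.002], [0.085, 0, 0, 0.015, 0.002], [0.085, 0, 0, 0.012, 0], [0.085, 0, 0, 0.008, 0], [0.085, 0, 0, 0.003, 0], [0.085, 0, 0, 0, 0], [0.085, 0, 0, 0, 0]]}}

```text
time: 20.7
tcp_pos: [494.0, 136.4, 55.4]
ee_rot: [[-0.698, 0.716, -0.001], [0.716, 0.698, 0.001], [0.001, 0.0, -1.0]]
wrist_force: [0.1, 0.4, -0.3]
gripper_width: 85.2
```

```bash
python3 -c "
from h import *
st()
W=snap('wrist','w12');st();D=snap('side','d12');snap('scene','s12')
b=cv2.imread('pics/d12.png')[190:270,270:350];b=cv2.resize(b,(400,400),interpolation=cv2.INTER_CUBIC)
c=cv2.imread('pics/s12.png')[180:260,280:360];c=cv2.resize(c,(400,400),interpolation=cv2.INTER_CUBIC)
cv2.imwrite('pics/w12z.png',np.hstack([b,c]))
"
```

```text
t 20.7 p [494.  136.4  55.4] psi 0.773 tz [-0.001  0.001 -1.   ] F [ 0.15  0.37 -0.3 ] M [-0.013 -0.01   0.015] w 85.2 q [-0.4   0.63  0.03  2.22 -0.07  0.29  0.46]
t 20.75 p [494.  136.4  55.4] psi 0.773 tz [-0.001  0.001 -1.   ] F [-0.24  0.46  0.24] M [ 0.002 -0.008  0.025] w 85.1 q [-0.4   0.63  0.03  2.22 -0.07  0.29  0.46]
```

View pics/w12z.png

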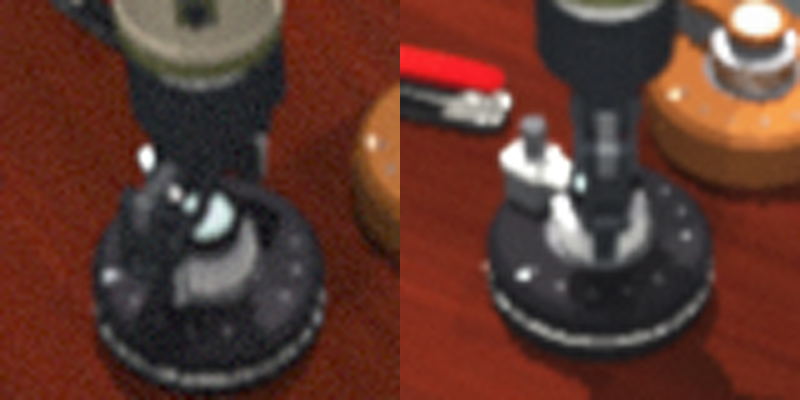

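View pics/w12.png

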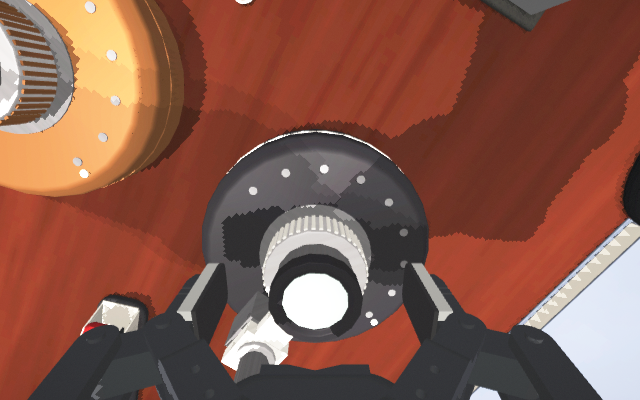

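{"name": "apply_moves", "arguments": {"deltas": [[0.085, 0.0005, 0.0005, 0.004, 0], [0.085, 0.0005, 0.0005, 0.003, 0], [0.085, 0, 0, 0.002, 0], [0.085, 0, 0, 0.0005, 0], [0.085, 0, 0, 0, 0], [0.045, 0, 0, 0, 0], [0.045, 0, 0, 0, 0], [0.045, 0, 0, 0, 0], [0.045, 0, 0, 0, 0], [0.045, 0, 0, 0, 0]], "grip_force": 60}}

```text
time: 22.1
tcp_pos: [493.7, 137.7, 46.2]
ee_rot: [[-0.698, 0.716, -0.0], [0.716, 0.698, 0.001], [0.001, 0.001, -1.0]]
wrist_force: [-0.2, 0.4, -1.6]
gripper_width: 49.1
```

```bash
python3 -c "
from h import *
st()
W=snap('wrist','w13');st();snap('scene','s13')
b=cv2.imread('pics/s13.png')[180:260,280:360];b=cv2.resize(b,(400,400),interpolation=cv2.INTER_CUBIC)
c=cv2.imread('pics/w13.png')[180:380,200:430];c=cv2.resize(c,(460,400),interpolation=cv2.INTER_CUBIC)
cv2.imwrite('pics/w13z.png',np.hstack([b,c])[:,:800])
"
```

```text
t 22.1 p [493.7 137.7  46.2] psi 0.772 tz [-0.     0.001 -1.   ] F [-0.23  0.38 -1.57] M [ 0.145 -0.14   0.022] w 49.1 q [-0.4   0.65  0.03  2.22 -0.07  0.27  0.46]
t 22.15 p [493.7 137.7  46.2] psi 0.772 tz [-0.001  0.001 -1.   ] F [ 0.38  0.45 -0.26] M [ 0.104 -0.101  0.025] w 48.8 q [-0.4   0.65  0.03  2.22 -0.07  0.27  0.46]
```

View pics/w13z.png

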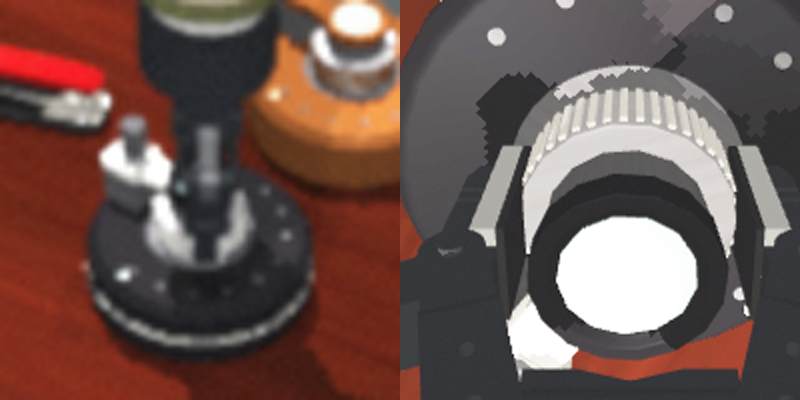

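{"name": "apply_moves", "arguments": {"deltas": [[0.04, 0, 0, 0, 0.04], [0.04, 0, 0, 0, 0.08], [0.04, 0, 0, 0, 0.08], [0.04, 0, 0, 0, 0.08], [0.04, 0, 0, 0, 0.08], [0.04, 0, 0, 0, 0.08], [0.04, 0, 0, 0, 0.08], [0.04, 0, 0, 0, 0.06], [0.04, 0, 0, 0, 0], [0.04, 0, 0, 0, 0]]}}

```text
time: 23.45
tcp_pos: [495.0, 138.1, 46.2]
ee_rot: [[-0.161, 0.987, 0.002], [0.987, 0.161, 0.002], [0.001, 0.002, -1.0]]
wrist_force: [-0.2, -0.3, 0.5]
gripper_width: 49.0
```

```bash
python3 -c "
from h import *
st()
W=snap('wrist','w14');st();snap('scene','s14')
b=cv2.imread('pics/s14.png')[180:260,280:360];b=cv2.resize(b,(400,400),interpolation=cv2.INTER_CUBIC)
c=cv2.imread('pics/w14.png')[180:380,200:430];c=cv2.resize(c,(460,400),interpolation=cv2.INTER_CUBIC)
cv2.imwrite('pics/w14z.png',np.hstack([b,c])[:,:800])
"
```

```text
t 23.45 p [495.  138.1  46.2] psi 0.162 tz [ 0.002  0.002 -1.   ] F [-0.16 -0.35  0.47] M [-0.063 -0.053  0.025] w 49.0 q [-0.48  0.66  0.15  2.23 -0.33  0.28  0.12]
t 23.5 p [494.9 138.   46.2] psi 0.162 tz [ 0.002  0.002 -1.   ] F [-0.85 -0.64  0.42] M [-0.055 -0.118 -0.065] w 49.1 q [-0.48  0.66  0.15  2.23 -0.33  0.28  0.12]
```

View pics/w14z.png

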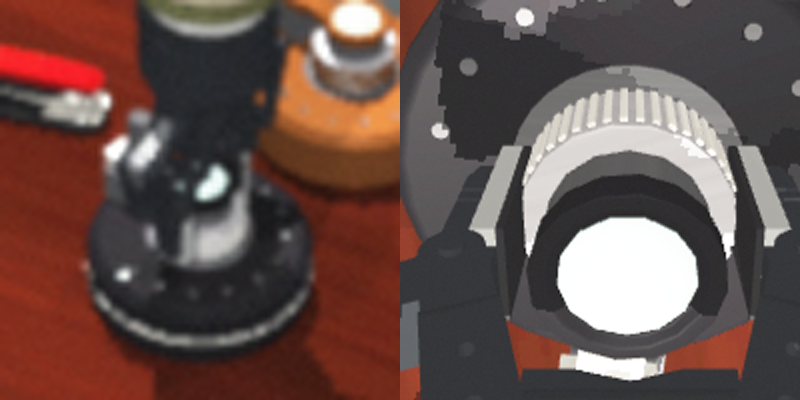

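{"name": "apply_moves", "arguments": {"deltas": [[0.04, 0, 0, 0, 0.03], [0.04, 0, 0, 0, 0.04], [0.04, 0, 0, 0, 0.03], [0.04, 0, 0, 0, 0.02], [0.04, 0, 0, 0, 0.01], [0.04, 0, 0, 0, 0], [0.04, 0, 0, 0, 0], [0.04, 0, 0, 0, 0], [0.04, 0, 0, 0, 0], [0.04, 0, 0, 0, 0]]}}

```text
time: 24.8
tcp_pos: [495.2, 138.0, 46.2]
ee_rot: [[-0.023, 1.0, 0.002], [1.0, 0.023, 0.002], [0.002, 0.002, -1.0]]
wrist_force: [0.1, 0.1, 0.0]
gripper_width: 48.9
```

```bash
cat >> h.py <<'E'
def tq(n=4):
    L=[];J=[]
    for _ in range(n):
        s=arm.read_state();L.append(s['ft_torque'][2]);J.append(s['joint_torque'][6]);optics.read_camera('scene')
    R=s['ee_rot'];print('t',round(s['time'],2),'psi',round(float(np.arctan2(R[1,1],R[0,1])),4),'Mz',np.round(np.mean(L),3),np.round(L,3),'j7',np.round(np.mean(J),3),'p',np.round(s['tcp_pos'],1),'F',np.round(s['wrist_force'],1))
E
python3 -c "
from h import *
tq(3)"
```

```text
t 24.9 psi 0.023 Mz 0.054 [0.08  0.045 0.037] j7 -0.047 p [495.2 138.   46.2] F [ 0.3 -0.9 -0.4]
```

{"name": "apply_moves", "arguments": {"deltas": [[0.04, 0, 0, 0, 0.015], [0.04, 0, 0, 0, 0.015], [0.04, 0, 0, 0, 0.015], [0.04, 0, 0, 0, 0], [0.04, 0, 0, 0, 0], [0.04, 0, 0, 0, 0], [0.04, 0, 0, 0, 0], [0.04, 0, 0, 0, 0], [0.04, 0, 0, 0, 0], [0.04, 0, 0, 0, 0]]}}

```text
time: 26.2
tcp_pos: [495.3, 138.0, 46.2]
ee_rot: [[0.025, 1.0, 0.002], [1.0, -0.025, 0.002], [0.002, 0.002, -1.0]]
wrist_force: [1.2, -0.1, -0.1]
gripper_width: 48.9
```

```bash
python3 -c "
from h import *
tq(3)"
```

```text
t 26.3 psi -0.0252 Mz 0.052 [0.038 0.077 0.04 ] j7 -0.047 p [495.3 138.   46.2] F [ 0.1  0.3 -0.2]
```

{"name": "apply_moves", "arguments": {"deltas": [[0.04, 0, 0, 0, 0.015], [0.04, 0, 0, 0, 0.015], [0.04, 0, 0, 0, 0.015], [0.04, 0, 0, 0, 0], [0.04, 0, 0, 0, 0], [0.04, 0, 0, 0, 0], [0.04, 0, 0, 0, 0], [0.04, 0, 0, 0, 0], [0.04, 0, 0, 0, 0], [0.04, 0, 0, 0, 0]]}}

```text
time: 27.6
tcp_pos: [495.4, 138.0, 46.2]
ee_rot: [[0.073, 0.997, 0.002], [0.997, -0.073, 0.002], [0.002, 0.002, -1.0]]
wrist_force: [0.6, -1.0, -1.6]
gripper_width: 49.3
```

```bash
python3 -c "
from h import *
tq(3)"
```

```text
t 27.7 psi -0.0735 Mz 0.04 [0.034 0.049 0.039] j7 -0.047 p [495.4 138.   46.2] F [-0.9 -0.  -0.8]
```

{"name": "apply_moves", "arguments": {"deltas": [[0.04, 0, 0, 0, 0.015], [0.04, 0, 0, 0, 0.015], [0.04, 0, 0, 0, 0.015], [0.04, 0, 0, 0, 0], [0.04, 0, 0, 0, 0], [0.04, 0, 0, 0, 0], [0.04, 0, 0, 0, 0], [0.04, 0, 0, 0, 0], [0.04, 0, 0, 0, 0], [0.04, 0, 0, 0, 0]]}}

```text
time: 29.0
tcp_pos: [495.5, 137.9, 46.2]
ee_rot: [[0.121, 0.993, 0.003], [0.993, -0.121, 0.002], [0.002, 0.002, -1.0]]
wrist_force: [-0.0, -0.7, -0.7]
gripper_width: 49.0
```

```bash
python3 -c "
from h import *
tq(3)"
```

```text
t 29.1 psi -0.1219 Mz 0.021 [0.032 0.011 0.021] j7 -0.047 p [495.5 137.9  46.2] F [ 0.4  0.4 -0. ]
```

{"name": "apply_moves", "arguments": {"deltas": [[0.04, 0, 0, 0, 0.015], [0.04, 0, 0, 0, 0.015], [0.04, 0, 0, 0, 0.015], [0.04, 0, 0, 0, 0], [0.04, 0, 0, 0, 0], [0.04, 0, 0, 0, 0], [0.04, 0, 0, 0, 0], [0.04, 0, 0, 0, 0], [0.04, 0, 0, 0, 0], [0.04, 0, 0, 0, 0]]}}

```text
time: 30.4
tcp_pos: [495.6, 137.9, 46.2]
ee_rot: [[0.169, 0.986, 0.003], [0.986, -0.169, 0.002], [0.002, 0.003, -1.0]]
wrist_force: [0.1, -0.7, -0.1]
gripper_width: 48.7
```

```bash
python3 -c "
from h import *
tq(2)"
```

```text
t 30.45 psi -0.1701 Mz 0.044 [0.076 0.012] j7 -0.048 p [495.6 137.9  46.2] F [-0.5 -0.3 -0.2]
```

{"name": "apply_moves", "arguments": {"deltas": [[0.04, 0, 0, 0, 0.015], [0.04, 0, 0, 0, 0.015], [0.04, 0, 0, 0, 0.015], [0.04, 0, 0, 0, 0], [0.04, 0, 0, 0, 0], [0.04, 0, 0, 0, 0], [0.04, 0, 0, 0, 0], [0.04, 0, 0, 0, 0], [0.04, 0, 0, 0, 0], [0.04, 0, 0, 0, 0]]}}

```text
time: 31.75
tcp_pos: [495.7, 137.9, 46.2]
ee_rot: [[0.217, 0.976, 0.003], [0.976, -0.217, 0.002], [0.002, 0.003, -1.0]]
wrist_force: [0.6, -1.0, -0.8]
gripper_width: 48.9
```

```bash
python3 -c "
from h import *
tq(2)"
```

```text
t 31.8 psi -0.2183 Mz 0.081 [0.073 0.089] j7 -0.048 p [495.7 137.9  46.2] F [ 0.7 -1.  -0.5]
```

{"name": "apply_moves", "arguments": {"deltas": [[0.04, 0, 0, 0, 0.015], [0.04, 0, 0, 0, 0.015], [0.04, 0, 0, 0, 0.015], [0.04, 0, 0, 0, 0], [0.04, 0, 0, 0, 0], [0.04, 0, 0, 0, 0], [0.04, 0, 0, 0, 0], [0.04, 0, 0, 0, 0], [0.04, 0, 0, 0, 0], [0.04, 0, 0, 0, 0]]}}

```text
time: 33.1
tcp_pos: [495.8, 137.9, 46.2]
ee_rot: [[0.263, 0.965, 0.003], [0.965, -0.263, 0.002], [0.002, 0.003, -1.0]]
wrist_force: [1.1, -0.7, -0.3]
gripper_width: 48.8
```

```bash
python3 -c "
from h import *
tq(2)"
```

```text
t 33.15 psi -0.2665 Mz 0.042 [0.042 0.042] j7 -0.048 p [495.8 137.8  46.2] F [ 0.8  0.1 -0.9]
```

{"name": "apply_moves", "arguments": {"deltas": [[0.04, 0, 0, 0, 0.015], [0.04, 0, 0, 0, 0.015], [0.04, 0, 0, 0, 0.015], [0.04, 0, 0, 0, 0], [0.04, 0, 0, 0, 0], [0.04, 0, 0, 0, 0], [0.04, 0, 0, 0, 0], [0.04, 0, 0, 0, 0], [0.04, 0, 0, 0, 0], [0.04, 0, 0, 0, 0]]}}

```text
time: 34.45
tcp_pos: [495.9, 137.8, 46.2]
ee_rot: [[0.309, 0.951, 0.003], [0.951, -0.309, 0.001], [0.002, 0.003, -1.0]]
wrist_force: [0.6, -1.5, -1.3]
gripper_width: 48.9
```

```bash
python3 -c "
from h import *
tq(2)"
```

```text
t 34.5 psi -0.3139 Mz 0.224 [0.214 0.233] j7 -0.22 p [495.9 137.8  46.2] F [ 0.7 -1.8 -0.9]
```

Contact: the torque rose to 0.22 N m. One more small step.

{"name": "apply_moves", "arguments": {"deltas": [[0.04, 0, 0, 0, 0.01], [0.04, 0, 0, 0, 0.01], [0.04, 0, 0, 0, 0], [0.04, 0, 0, 0, 0], [0.04, 0, 0, 0, 0], [0.04, 0, 0, 0, 0], [0.04, 0, 0, 0, 0], [0.04, 0, 0, 0, 0], [0.04, 0, 0, 0, 0], [0.04, 0, 0, 0, 0]]}}

```text
time: 35.8
tcp_pos: [495.9, 137.8, 46.2]
ee_rot: [[0.328, 0.945, 0.004], [0.945, -0.328, 0.001], [0.002, 0.003, -1.0]]
wrist_force: [0.9, -2.3, -0.9]
gripper_width: 49.1
```

```bash
python3 -c "
from h import *
tq(3)"
```

```text
t 35.9 psi -0.3343 Mz 0.352 [0.375 0.301 0.38 ] j7 -0.375 p [496.  137.8  46.2] F [ 1.  -1.5 -0.6]
```

{"name": "apply_moves", "arguments": {"deltas": [[0.04, 0, 0, 0, 0.009], [0.04, 0, 0, 0, 0.008], [0.04, 0, 0, 0, 0], [0.04, 0, 0, 0, 0], [0.04, 0, 0, 0, 0], [0.04, 0, 0, 0, 0], [0.04, 0, 0, 0, 0], [0.04, 0, 0, 0, 0], [0.04, 0, 0, 0, 0], [0.04, 0, 0, 0, 0]]}}

```text
time: 37.2
tcp_pos: [496.0, 137.8, 46.2]
ee_rot: [[0.344, 0.939, 0.004], [0.939, -0.344, 0.001], [0.002, 0.003, -1.0]]
wrist_force: [0.5, -0.8, -0.4]
gripper_width: 48.9
```

```bash
python3 -c "
from h import *
tq(3)"
```

```text
t 37.3 psi -0.3517 Mz 0.528 [0.557 0.524 0.502] j7 -0.511 p [496.  137.8  46.2] F [ 2.  -1.6 -0.5]
```

0.52 N m, so I'll let go and retreat upward.

{"name": "apply_moves", "arguments": {"deltas": [[0.085, 0, 0, 0, 0], [0.085, 0, 0, 0, 0], [0.085, 0, 0, 0, 0], [0.085, 0, 0, 0, 0], [0.085, 0, 0, -0.008, 0], [0.085, 0, 0, -0.015, 0], [0.085, 0, 0, -0.02, 0], [0.085, 0, 0, -0.025, 0], [0.085, 0, 0, -0.025, 0], [0.085, 0, 0, -0.02, 0]]}}

```text
time: 38.6
tcp_pos: [494.0, 137.5, 166.1]
ee_rot: [[0.348, 0.938, 0.0], [0.938, -0.348, 0.003], [0.003, -0.0, -1.0]]
wrist_force: [0.0, 0.2, 1.1]
gripper_width: 85.2
```

{"name": "apply_moves", "arguments": {"deltas": [[0.085, 0, 0, -0.02, 0], [0.085, 0, 0, -0.02, 0], [0.085, 0.01, 0, -0.01, 0], [0.085, 0.015, 0, -0.005, 0], [0.085, 0.015, 0, 0, 0], [0.085, 0.015, 0, 0, 0], [0.085, 0.01, 0, 0, 0], [0.085, 0, 0, 0, 0], [0.085, 0, 0, 0, 0], [0.085, 0, 0, 0, 0]]}}

```text
time: 39.85
tcp_pos: [517.0, 203.1, 225.9]
ee_rot: [[0.347, 0.938, 0.001], [0.938, -0.347, 0.004], [0.004, -0.0, -1.0]]
wrist_force: [-0.0, 1.2, 0.3]
gripper_width: 85.0
```

```bash
python3 -c "
from h import *
st()
W=snap('wrist','w15');D=snap('side','d15');S=snap('scene','s15');st()
b=cv2.imread('pics/d15.png')[190:270,270:350];b=cv2.resize(b,(400,400),interpolation=cv2.INTER_CUBIC)
c=cv2.imread('pics/s15.png')[180:260,280:360];c=cv2.resize(c,(400,400),interpolation=cv2.INTER_CUBIC)
cv2.imwrite('pics/w15z.png',np.hstack([b,c]))
"
```

```text
t 39.85 p [517.  203.1 225.9] psi -0.354 tz [ 0.001  0.004 -1.   ] F [-0.02  1.16  0.28] M [ 0.021 -0.005  0.008] w 85.0 q [-0.86  0.45  0.55  2.02 -0.34  0.76 -0.46]
t 40.0 p [517.  203.2 226.1] psi -0.355 tz [ 0.001  0.004 -1.   ] F [-0.06  0.06 -0.14] M [-0.01   0.011 -0.027] w 84.8 q [-0.86  0.45  0.55  2.02 -0.34  0.76 -0.46]
```

View pics/w15z.png

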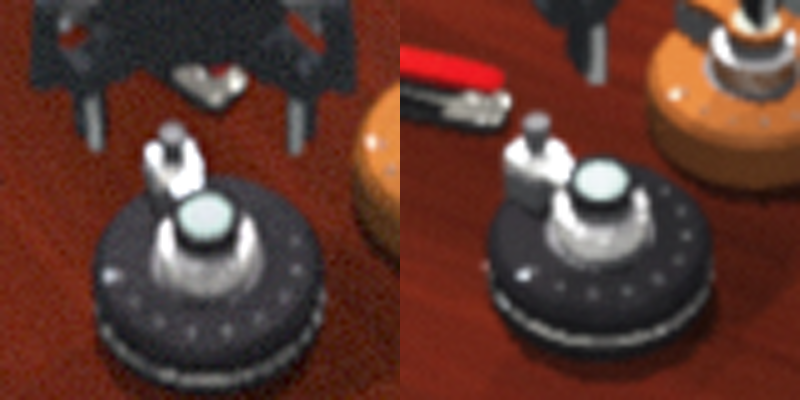

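View pics/w15.png

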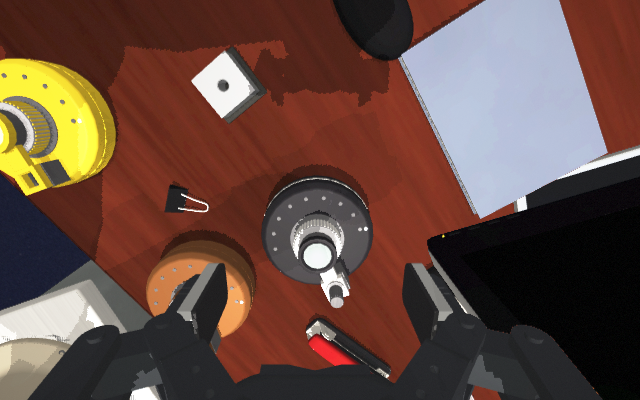

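The pin is standing home in the arm (336,297 in the wrist view; 538,125 in the zoomed scene view). The arm is over the block, the gripper is clear, and the bystanders show where they were.

```bash
python3 -c "
from h import *
print(arm.close_job()); st()"
```

```text
the job is handed in; nothing more can be done
None
the job is handed in; nothing more can be done
```

The job is done and handed in at about 40 s of the 61 s allowed.

- **Pin:** I took the pin from its stand and lowered it through the arm's hole into the block, feeling only about 1 N as it seated. The wrist-camera check afterwards fitted its top at 101 mm above the desk, which is home.
- **Lock ring:** I gripped the ring and turned it about 1.1 rad clockwise. It met the housing partway through, and I stopped with the wrist sensor reading about 0.53 N m and the last joint 0.51 N m. Then I let go and backed away.

The last pictures show the pin standing in place, the arm over the block, and the gripper clear with no force on it. The stapler and the look-alikes are where they were, but I did not check the mug and tape dispenser in those last views.

I did not measure the barrel's angle in the pictures. As the pin seated, it shifted about 1.5 mm sideways, which would turn the barrel about 0.03 rad, within the pin's play.

Torque rose more slowly at the end than the stated 14 N m per rad (about 8 N m per rad). I took that to be give in the arm, so I relied on the measured torque, not the angle.

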